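Balance the sample cup and latch the draught window

ROBOT

A 6-joint arm with a two-finger parallel gripper is mounted at the origin on the work surface. World frame = base frame: x ahead of the robot, y to its left, z up, the work surface at z = 0. Lengths are in m, angles in rad, forces in N, time in s.
With the tool pointing down it reaches from about 0.35 to 0.725 m from the base axis. Payload 4.3 kg.
Tool frame: the origin (TCP) lies at the very end of the fingers, on their centre line; the grasp point (between the pads) lies 19 mm behind it (arm.hold_point_z is the distance from the TCP to the grasp point, in m); z points along the fingers, y is the line along which they close (so a half turn about z gives the same grasp; the last joint's range is limited). The gripper opens to 85 mm and grips with 20 to 120 N. Pads are 22 mm wide; open, the fingers measure 114 mm over their backs; the gripper's body (76 mm by 85 mm) begins 54 mm behind the grasp point. The pads swing forward as they close: fully open they stand 13 mm farther back than shut.
Start: joints at [-1.381, 0.377, 0.081, 1.274, 0, 1.46], TCP at [0.17, -0.549, 0.231] pointing down, gripper open.
Joint ranges: [-2.72, 2.72], [-0.84, 1.66], [-1.02, 1.22], [-1.77, 2.12], [-1.37, 1.28], [-3.14, 3.14]. Speed limits (rad/s): [2.57, 2.57, 3.14, 3.14, 3.14, 3.14].

INTERFACE

Orientations are given as [roll, pitch, yaw] about the fixed x, y, z axes, in that order (R = Rz(yaw) Ry(pitch) Rx(roll)).
In Python, from plant import arm gives the robot as it stands. The module is installed in compiled form; this text tells all that it offers.
- The arm moves only by the tool drive_tool, never from a script. Its argument "targets" is a list that holds one entry, the list of rows, each a list of 6 numbers: the shift along the tool's x, y, z in m, then the turn, a rotation vector about the tool's x, y, z in rad. A call has 1 to 10 rows; each row is the pose to reach, as a shift and turn from the pose commanded when the call began, along the tool's axes at that moment; what a row does not reach only later rows make up. A row lasts 1/10 s, in which the tool goes at most 50 mm and 8.59 degrees, less where a joint would pass 70% of its speed; a pose out of reach is approached as far as the arm can. A call with a gripper value outside its range is refused whole. "grip" is the closure in counts, from 0 (fully open) to 255 (shut), set as the call begins (left out, the last holds). The fingers move at their own pace and stop on an object; "grip_force" is the grip in N (left out, the last holds). Time passes only in rows, so rows that repeat a pose let the fingers close. It gives the time, the measured TCP pose, the force, the opening and the grip force at its end, in the units of the state.
- arm.observe(): the state, without advancing time (a new reading comes with each control period).
- arm.grab_frame(name): name is "scene" or "top" or "wrist"; returns a dict with "img" (400x640x3 uint8, red, green, blue), "z_map" (400x640 float32, m along the optical axis (not along the pixel's ray), 0 where there is no reading), "mtx" (3x3 intrinsics, pixels), "dist_coeffs" ([k1, k2, p1, p2, k3] as OpenCV has them; the pictures are not rectified), "R" (3x3) and "t" (3): a world point X has camera coordinates R X + t. Camera axes: x right, y down, z forward; pixel columns grow to the right and rows downward; lengths in m; the calibration is good to about 2 mm. A picture is of the moment at which its call begins.
- arm.finish_job(): hands the job in; it is judged then, once.
The state is a dict: "time_s": time; "joints": joint angles; "qd": joint speeds; "joint_torque": joint torques, N m; "tool_pos": TCP position; "tcp_rot": TCP orientation; "wrist_force": force on the tool from outside, world axes, zero at the start; "moment": the same for the moment, N m; "grip_width": finger opening in m; "grasp_force": force on a finger pad.
Only numpy, scipy, OpenCV 4.12 (cv2) and the standard library are available. Lean on these libraries where they do the work, as an engineer would, in place of code of your own. Each camera call takes 0.05 s, during which the arm holds its last target. There are 200 camera calls.

TASK

Check the weight of the sample cup that stands in the balance: set brass weights gently and upright on the empty pan until the beam floats level, and leave the weight that is not needed where it stands. Then push the sliding window over the pan by its red tab until it is fully shut and its catch clicks in, with the beam still level. Do not move the mugs, boxes and other things on the table.

Things in the scene. Friction and masses are not known exactly. Their poses are not given: they have to be found in the camera images.
- balance: Beam balance in a clear case, fixed to the table, 215 x 415 mm, 170 mm high; origin at the centre of its underside. Its y axis is the long side: the cup stands on the +y pan under a fixed clear roof; the empty weight pan is at the -y end, 105 mm from the centre. The two pans balance each other when both are empty.
- opening (a point): Centre of the opening over the weight pan, 170 mm above the table, level with the case's rim; the opening is 200 mm (balance x) by 180 mm (balance y). The open window's red nose, 30 mm wide, reaches up to 24 mm over its +y edge at mid-width. Axes as the balance.
- cup (a point): The sample cup: cream with red and green leaves, 71 mm tall, 74 mm across, 300 g, fast to its pan; this point is the centre of its foot.
- pan_top (a point): Centre of the top face of the empty weight pan, a flat steel disc 104 mm across without a rim. It stays flat and only rises and sinks: 110 mm above the table when level, 12 mm higher at the start (cup side down). Where on it a weight stands does not change the balance. It sinks under the fingers with a few newtons. Axes as the balance.
- beam (a joint): Beam angle, rad: 0 = level, -0.115 = cup side down on its stop (start), +0.115 = weight side down on its stop. It floats on a soft spring: 10 g of unbalance tilts it by about 0.015, 80 g or more puts it on a stop; it settles in about 1 s. A red pointer in the middle of the case shows it against a white plate with a green mark for level.
- w200_mid (a point): Brass weight of 200 g, a plain upright cylinder 28 mm across and 42 mm tall; this point is its centre, 21 mm above its foot. The weights start upright in a row on the blue pad, in any order, 70 mm apart.
- w100_mid (a point): Brass weight of 100 g, an upright cylinder 22 mm across and 34 mm tall; this point is its centre, 17 mm above its foot.
- w50_mid (a point): Brass weight of 50 g, an upright cylinder 18 mm across and 26 mm tall; this point is its centre, 13 mm above its foot.
- weight_pad: Blue felt pad fixed to the table, 220 (its x) x 85 x 12 mm, origin at the centre of its underside; the weights stand on it along its x axis.
- guard (a joint): Travel of the sliding clear window, m: 0 = fully shut, growing as it opens towards the balance's +y (0.205 = fully open). It starts 0.185 to 0.205 open, over the cup side. It slides along the balance's y with about 1.2 N of friction and stays where it is left; from 17 to 9 mm before shut the catch resists with up to 10 N, then it snaps to 0 and is held.
- tab (a point): Centre of the red upright tab on the window: 60 mm wide (balance x), 12 mm thick (balance y), 42 mm tall, rising from the window's upper face; this point is 21 mm above that face, 198 mm above the table. It can be pushed from its +y side or pinched across its thickness. The window reaches 20 mm behind it (+y) and 200 mm ahead to its nose. Axes as the balance.
- catch (a joint): Spring ball of the catch in the orange housing at the -y end of the case, m: 0 = out (free, or clicked in behind the window's nose), up to 0.007 = pressed down while the nose passes over it.
Mind the look-alikes: they are no part of the job. Leave any black or green look-alike of the part that bears w200_mid alone. What is shaped like the part that bears w100_mid but grey is not meant.

How it is judged:
By the outcome, as a careful person would: the job done as asked, in the order asked, and still so for the second after the job is handed in, with the robot touching nothing.
It also fails if it takes over 72 s, if anything falls off the work surface, if the arm or the gripper's body presses on something with over 40 N, if the wrist force passes 120 N, or if a joint passes its speed limit or range.

## Working session

There is one attempt and no reset: what is moved stays moved. The work goes in short steps, Python scripts to look and compute and a tool call to move; the robot and the scene stay as the last step left them, time stands still between calls to the robot, and variables do not carry over. Pictures are saved under pics/ and viewed, at most 10 in all, crops included, and the job is handed in when it is done.

Besides the shell and the picture viewer there is one more tool, called as name([rows], argument=value, ...), one row to a line, values as JSON. drive_tool: Moves the arm, as the interface text tells. Its arguments: {"type":"object","properties":{"targets":{"type":"array"},"grip":{"type":"number"},"grip_force":{"type":"number"}},"required":["targets"]}

```bash
mkdir -p pics
cat > h.py <<'E'
import numpy as np, cv2
from plant import arm
def cam(name,fn=None,crop=None,scale=1):
    f=arm.grab_frame(name)
    if fn:
        im=f["img"][:,:,::-1]
        if crop: im=im[crop[1]:crop[3],crop[0]:crop[2]]
        cv2.imwrite("pics/"+fn,cv2.resize(im,None,fx=scale,fy=scale,interpolation=cv2.INTER_CUBIC))
    np.savez("/tmp/"+name+".npz",**{k:np.array(v) for k,v in f.items()})
    return f
def load(name): return dict(np.load("/tmp/"+name+".npz"))
def ray(f,u,v):
    p=cv2.undistortPoints(np.array([[[u,v]]],float),f["mtx"],f["dist_coeffs"])[0,0]
    d=np.array([p[0],p[1],1]); R=f["R"]
    return -R.T@f["t"], R.T@d
def atz(f,u,v,z):
    c,d=ray(f,u,v); return c+d*(z-c[2])/d[2]
def dep(f,u,v):
    c,d=ray(f,u,v); return c+d*f["z_map"][int(v),int(u)]
def proj(f,X):
    return cv2.projectPoints(np.array(X,float).reshape(-1,3),cv2.Rodrigues(f["R"])[0],f["t"],f["mtx"],f["dist_coeffs"])[0][:,0]
E
python3 - <<'E'
from h import *
f=cam("top","top1.png",scale=1.25); g=cam("scene","sc1.png",scale=1.25)
s=arm.observe(); print(s["tool_pos"],s["tcp_rot"],s["time_s"],arm.hold_point_z)
print(-f["R"].T@f["t"],-g["R"].T@g["t"])
E
```

```text
[ 0.16971164 -0.54878714  0.23047196] [-3.13980373e+00 -1.95989630e-04  2.99788413e-01] 0.1 0.0187
[ 0.41189773 -0.14301096  1.03679008] [ 0.98314065 -0.60546488  0.62837104]
```

View pics/top1.png

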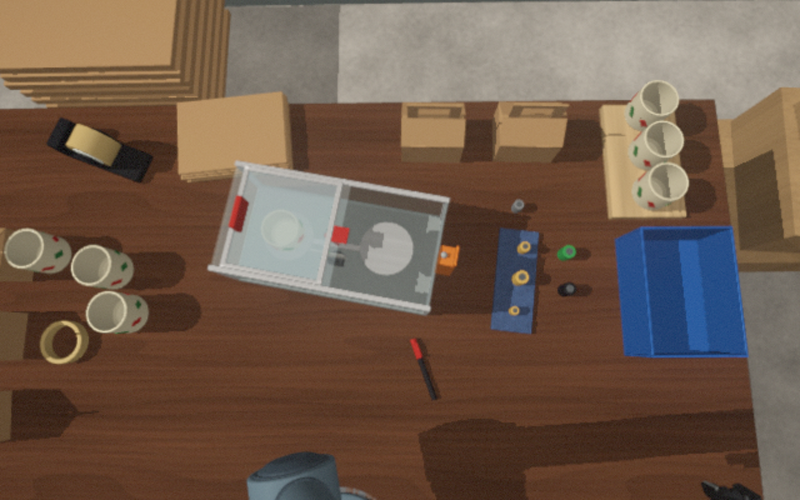

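View pics/sc1.png

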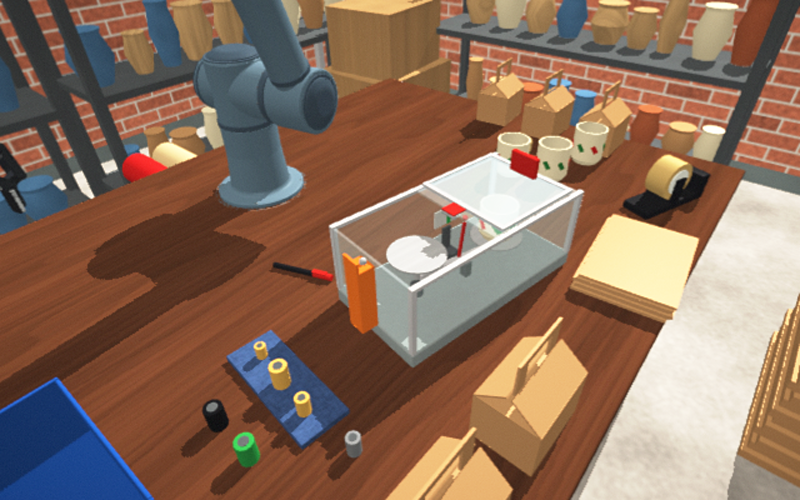

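Candidates, in top1 (1.25x) pixels: brass weights on the pad are the 100 g at (524,246), the 200 g at (520,278) and the 50 g at (514,310). The look-alikes are grey (518,206), green (567,252) and black (567,289). The red tab is at (238,214), the window nose at (340,235) and the pan at (386,248). Next I'll check this in a close crop.

Run:
```python
from h import *
f=load("top")
im=f["img"][:,:,::-1]
a=cv2.resize(im[120:260,160:360],None,fx=4,fy=4,interpolation=cv2.INTER_CUBIC)
cv2.imwrite("pics/c1.png",a)
b=cv2.resize(im[150:280,370:470],None,fx=4.5,fy=4.5,interpolation=cv2.INTER_CUBIC)
cv2.imwrite("pics/c2.png",b)
```

```text
(no output)
```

View pics/c1.png

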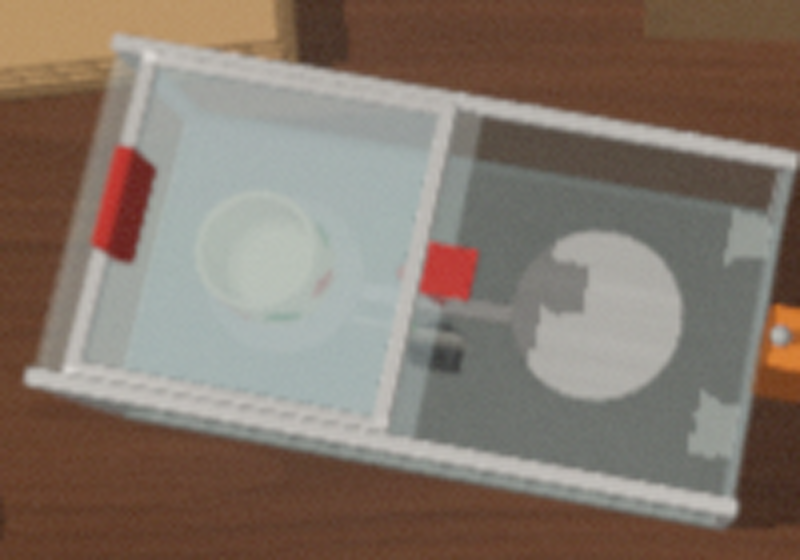

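View pics/c2.png

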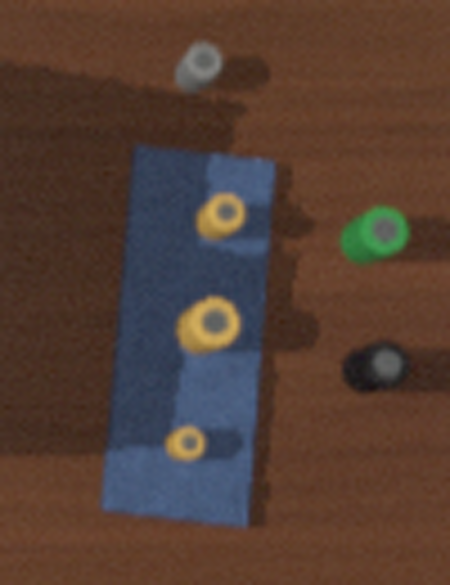

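Run:
```python
from h import *
f=load("top"); np.set_printoptions(precision=4,suppress=True)
C=lambda u,v:(u/4+160,v/4+120); W=lambda u,v:(u/4.5+370,v/4.5+150)
for n,p,z in [("100",W(226,212),.046),("200",W(213,321),.054),("50",W(188,442),.038),("grey",W(203,62),.034),("green",W(384,232),.042)]:
    print(n,atz(f,*p,z),dep(f,*p))
print("pan",atz(f,*C(598,315),.122),dep(f,*C(630,315)))
c=[C(118,42),C(793,158),C(733,508),C(32,378)]
P=np.array([atz(f,*q,.170) for q in c]); print(P,P.mean(0))
print("d",dep(f,*C(793,158)))
for a,b in [(1,0),(2,3)]:
    v=P[a]-P[b]; v=-v; print(np.linalg.norm(v),"yaw of y axis",np.arctan2(-v[0],v[1]))
v=P[2]-P[1];print(np.linalg.norm(v))
for q in [C(120,147),C(154,160),C(128,262),C(93,245),C(105,200),C(113,200),C(125,205),C(140,205)]: print("tab",dep(f,*q), atz(f,*q,.219))
for q in [C(477,247),C(473,298),C(450,270)]: print("nose",atz(f,*q,.172),dep(f,*q))
```

```text
100 [ 0.5987 -0.3848  0.046 ] [ 0.5985 -0.3845  0.0473]
200 [ 0.5342 -0.3724  0.054 ] [ 0.5343 -0.3725  0.0534]
50 [ 0.4666 -0.3586  0.038 ] [ 0.4666 -0.3586  0.038 ]
grey [ 0.6921 -0.3786  0.034 ] [ 0.6921 -0.3786  0.0341]
green [ 0.5869 -0.4768  0.042 ] [ 0.5871 -0.4772  0.041 ]
pan [ 0.5826 -0.0993  0.122 ] [ 0.5825 -0.1186  0.1216]
[[ 0.7414  0.1846  0.17  ]
 [ 0.6656 -0.2151  0.17  ]
 [ 0.4631 -0.1772  0.17  ]
 [ 0.5396  0.2232  0.17  ]] [0.6024 0.0039 0.17  ]
d [ 0.6662 -0.2153  0.168 ]
0.406861038371934 yaw of y axis -0.18734338821244784
0.407694130331626 yaw of y axis -0.18858757172745932
0.20600569722573728
tab [0.6613 0.1613 0.2196] [0.6615 0.1615 0.219 ]
tab [0.6663 0.1568 0.1769] [0.6538 0.1421 0.219 ]
tab [0.6058 0.1691 0.1762] [0.5961 0.1535 0.219 ]
tab [0.6064 0.1743 0.2167] [0.6059 0.1734 0.219 ]
tab [0.6312 0.1681 0.2193] [0.6313 0.1682 0.219 ]
tab [0.6312 0.1638 0.2189] [0.6312 0.1638 0.219 ]
tab [0.6315 0.1614 0.2068] [0.6283 0.1569 0.219 ]
tab [0.6366 0.1599 0.1872] [0.6282 0.1486 0.219 ]
nose [ 0.6137 -0.0319  0.172 ] [ 0.6462 -0.0139  0.0326]
nose [ 0.5838 -0.03    0.172 ] [ 0.6117 -0.0116  0.0312]
nose [ 0.6003 -0.0165  0.172 ] [ 0.6002 -0.0166  0.1726]
```

```bash
cat >> h.py <<'E'
from scipy.spatial.transform import Rotation as Ro
def shift(X,yaw=None):
    s=arm.observe(); R=Ro.from_euler("xyz",s["tcp_rot"]); d=R.inv().apply(np.array(X)-s["tool_pos"])
    r=(R.inv()*Ro.from_euler("xyz",[np.pi,0,yaw])).as_rotvec() if yaw is not None else np.zeros(3)
    print("shift mm",np.round(d*1e3,1),"turn",np.round(r,3),"pos",np.round(s["tool_pos"],4),"t",round(s["time_s"],2))
E
python3 -c "
from h import *
shift([.534,-.372,.15],-.19)"
```

```text
shift mm [400.2 -61.2  80.7] turn [-0.002  0.     0.49 ] pos [ 0.1697 -0.5488  0.2305] t 0.1
```

drive_tool([
  [[0.02,-0.003,0,0,0,0.03],[0.065,-0.01,0.01,0,0,0.1],[0.112,-0.017,0.02,0,0,0.17],[0.16,-0.024,0.03,0,0,0.23],[0.208,-0.032,0.04,0,0,0.3],[0.256,-0.039,0.05,0,0,0.36],[0.304,-0.046,0.06,0,0,0.43],[0.35,-0.053,0.07,0,0,0.49],[0.385,-0.059,0.08,0,0,0.49],[0.4,-0.061,0.081,0,0,0.49]],
], grip=105)

```text
time_s: 1.1
tool_pos: [0.5357, -0.3699, 0.1479]
tcp_rot: [-3.139, 0.003, -0.186]
wrist_force: [0.1, 0.3, -0.9]
grip_width: 0.0501
grasp_force: 0.0
```

Run:
```python
from h import *
shift([.534,-.372,.15],-.19)
f=cam("wrist","w1.png")
print(proj(f,[[.5342,-.3724,.054],[.5987,-.3848,.046],[.4666,-.3586,.038]]))
```

```text
shift mm [-1.3  2.3 -2.1] turn [-0.002  0.003  0.004] pos [ 0.5357 -0.3699  0.1479] t 1.1
[[319.53714466 200.87591006]
 [320.06063426 119.21381486]
 [318.11093136 262.81164375]]
```

View pics/w1.png

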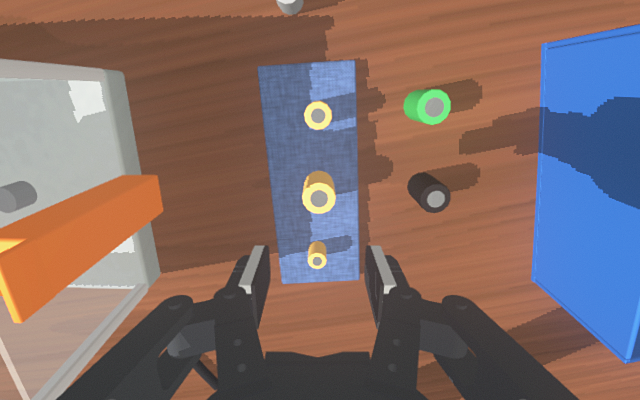

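The wrist view shows the 200 g top at (319,198), the 100 g at (318,115) and the 50 g at (317,261). That is within about 3 px of my predictions.

Run:
```python
from h import *
f=load("wrist")
a=atz(f,319,198,.054);b=atz(f,318,115,.046);print(a,b)
shift([(a[0]+.5342)/2,(a[1]-.3724)/2,.018],-.19)
```

```text
[ 0.53677949 -0.37242314  0.054     ] [ 0.60218496 -0.38379457  0.046     ]
shift mm [ -0.5   2.9 130.5] turn [-0.002  0.001  0.004] pos [ 0.5366 -0.37    0.1485] t 1.15
```

drive_tool([
  [[0,0.002,0.02,0,0,0],[0,0.003,0.055,0,0,0],[0,0.003,0.09,0,0,0],[0,0.003,0.115,0,0,0],[0,0.003,0.125,0,0,0],[0,0.003,0.13,0,0,0],[0,0.003,0.13,0,0,0],[0,0.003,0.13,0,0,0]],
])

```text
time_s: 1.95
tool_pos: [0.5342, -0.3771, 0.0221]
tcp_rot: [3.14, -0.002, -0.191]
wrist_force: [0.8, -0.1, 0.9]
grip_width: 0.0503
grasp_force: 0.0
```

drive_tool([
  [[0,0,0,0,0,0],[0,0,0,0,0,0],[0,0,0,0,0,0],[0,0,0,0,0,0],[0,0,0,0,0,0],[0,0,0,0,0,0],[0,0,0,0,0,0]],
], grip=200, grip_force=30)

```text
time_s: 2.65
tool_pos: [0.5345, -0.3763, 0.022]
tcp_rot: [3.141, -0.002, -0.19]
wrist_force: [-0.1, 1.5, 5.7]
grip_width: 0.0273
grasp_force: 29.6
```

drive_tool([
  [[0,0,-0.01,0,0,0],[0,0,-0.04,0,0,0],[0,0,-0.085,0,0,0],[0,0,-0.13,0,0,0],[0,0,-0.17,0,0,0],[0,0,-0.2,0,0,0],[0,0,-0.22,0,0,0],[0,0,-0.22,0,0,0],[0,0,-0.22,0,0,0]],
])

```text
time_s: 3.55
tool_pos: [0.5333, -0.376, 0.2399]
tcp_rot: [3.141, 0.0, -0.19]
wrist_force: [-0.8, -0.4, -3.1]
grip_width: 0.0271
grasp_force: 29.8
```

Run:
```python
from h import *
shift([.6064,-.1088,.235],-.188)
```

```text
shift mm [  21.2 -276.2    4.8] turn [ 0.     0.    -0.002] pos [ 0.5333 -0.376   0.2399] t 3.55
```

drive_tool([
  [[0.001,-0.015,0,0,0,0],[0.004,-0.05,0,0,0,0],[0.007,-0.09,0,0,0,0],[0.01,-0.13,0,0,0,0],[0.013,-0.17,0,0,0,0],[0.016,-0.21,0,0,0,0],[0.019,-0.245,0,0,0,0],[0.021,-0.268,0,0,0,0],[0.021,-0.276,0,0,0,0],[0.021,-0.276,0,0,0,0]],
])

```text
time_s: 4.55
tool_pos: [0.6054, -0.1071, 0.2389]
tcp_rot: [-3.142, 0.003, -0.188]
wrist_force: [0.6, 0.1, -2.0]
grip_width: 0.0273
grasp_force: 30.0
```

drive_tool([
  [[0,0,0,0,0,0],[0,0,0,0,0,0],[0,0,0,0,0,0]],
])

```text
time_s: 4.85
tool_pos: [0.6059, -0.1101, 0.2402]
tcp_rot: [3.141, 0.0, -0.192]
wrist_force: [0.8, 0.2, -1.9]
grip_width: 0.027
grasp_force: 30.0
```

Run:
```python
from h import *
f=cam("wrist","w2.png"); shift([.6064,-.1088,.132],-.188)
```

```text
shift mm [  0.2  -1.2 108.3] turn [ 0.    -0.    -0.004] pos [ 0.606  -0.11    0.2403] t 4.9
```

View pics/w2.png

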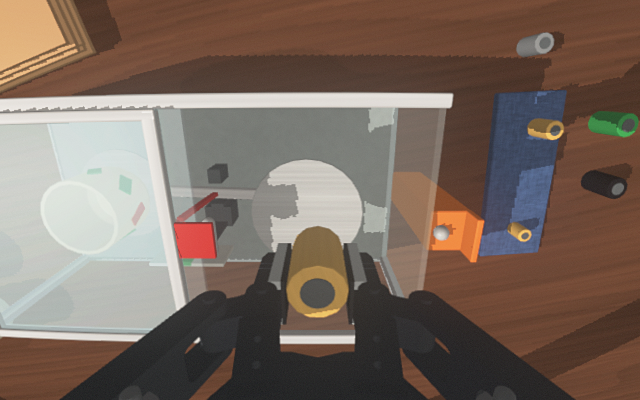

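Weight held upright at (318,280), centred over the pan seen at (308,205). I'll lower it to just short of contact.

drive_tool([
  [[0,-0.001,0.015,0,0,0],[0,-0.001,0.04,0,0,0],[0,-0.001,0.065,0,0,0],[0,-0.001,0.085,0,0,0],[0,-0.001,0.095,0,0,0],[0,-0.001,0.1,0,0,0],[0,-0.001,0.102,0,0,0],[0,-0.001,0.104,0,0,0],[0,-0.001,0.104,0,0,0],[0,-0.001,0.104,0,0,0]],
])

```text
time_s: 5.9
tool_pos: [0.6069, -0.108, 0.1371]
tcp_rot: [3.141, -0.001, -0.19]
wrist_force: [0.8, -0.1, -2.6]
grip_width: 0.0276
grasp_force: 30.0
```

drive_tool([
  [[0,0,0.001,0,0,0],[0,0,0.002,0,0,0],[0,0,0.003,0,0,0],[0,0,0.003,0,0,0],[0,0,0.003,0,0,0],[0,0,0.003,0,0,0]],
])

```text
time_s: 6.5
tool_pos: [0.6064, -0.1079, 0.1333]
tcp_rot: [3.142, -0.0, -0.19]
wrist_force: [0.3, -0.4, -1.2]
grip_width: 0.0273
grasp_force: 30.0
```

drive_tool([
  [[0,0,0.001,0,0,0],[0,0,0.002,0,0,0],[0,0,0.002,0,0,0],[0,0,0.002,0,0,0],[0,0,0.002,0,0,0],[0,0,0.002,0,0,0]],
])

```text
time_s: 7.1
tool_pos: [0.6065, -0.1079, 0.1315]
tcp_rot: [3.141, -0.0, -0.19]
wrist_force: [-0.4, 0.7, 1.4]
grip_width: 0.0269
grasp_force: 30.1
```

Run:
```python
from h import *
for i in range(3):
    g=cam("scene"); print(arm.observe()["wrist_force"])
cv2.imwrite("pics/s2.png",cv2.resize(g["img"][150:250,280:440,::-1],None,fx=5,fy=5,interpolation=cv2.INTER_CUBIC))
```

```text
[-0.72065562  0.18941497  0.19442972]
[-0.81761578  0.39726043  0.41056913]
[ 0.64636976 -0.59436661  0.02152094]
```

View pics/s2.png

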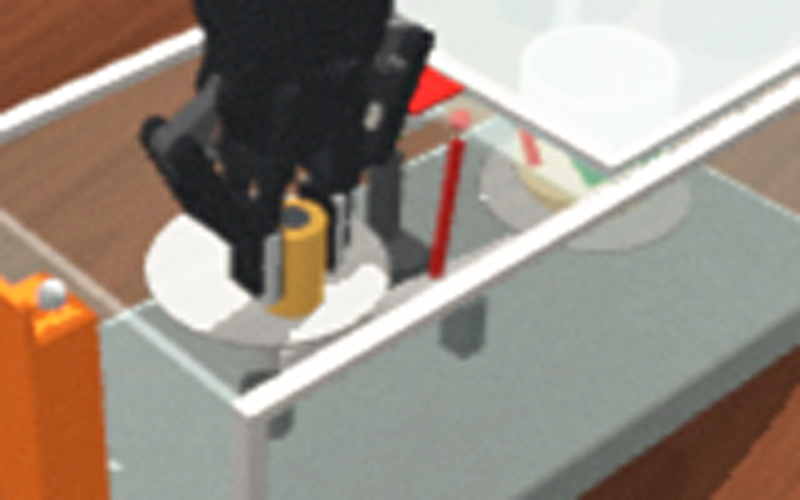

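The brass weight stands on the pan (crop pixel (300,310)) and the held load has dropped to about 0 N, so it is in contact. Release.

drive_tool([
  [[0,0,0,0,0,0],[0,0,0,0,0,0],[0,0,0,0,0,0],[0,0,0,0,0,0],[0,0,0,0,0,0],[0,0,0,0,0,0]],
], grip=110)

```text
time_s: 7.85
tool_pos: [0.6064, -0.1079, 0.1313]
tcp_rot: [3.142, -0.0, -0.19]
wrist_force: [-0.6, -0.1, 0.5]
grip_width: 0.0485
grasp_force: 0.0
```

drive_tool([
  [[0,0,-0.01,0,0,0],[0,0,-0.03,0,0,0],[0,0,-0.06,0,0,0],[0,0,-0.09,0,0,0],[0,0,-0.11,0,0,0],[0,0,-0.12,0,0,0],[0,0,-0.12,0,0,0]],
])

```text
time_s: 8.55
tool_pos: [0.6074, -0.1082, 0.2533]
tcp_rot: [3.141, -0.004, -0.19]
wrist_force: [0.4, 0.0, 0.1]
grip_width: 0.0484
grasp_force: 0.0
```

Run:
```python
from h import *
shift([.6005,-.3845,.16],-.195)
```

```text
shift mm [ 45.1 272.6  93.5] turn [ 0.    -0.004  0.005] pos [ 0.6074 -0.1082  0.2533] t 8.55
```

drive_tool([
  [[0.003,0.015,0,0,0,0],[0.01,0.05,0,0,0,0],[0.017,0.095,0,0,0,0],[0.024,0.14,0,0,0,0],[0.031,0.185,0,0,0,0],[0.037,0.225,0.02,0,0,0],[0.042,0.255,0.045,0,0,0.005],[0.045,0.27,0.075,0,0,0.005],[0.045,0.2725,0.092,0,0,0.005],[0.045,0.2725,0.092,0,0,0.005]],
])

```text
time_s: 9.55
tool_pos: [0.5955, -0.384, 0.1532]
tcp_rot: [-3.138, 0.009, -0.197]
wrist_force: [-1.0, 0.4, 0.2]
grip_width: 0.0482
grasp_force: 0.0
```

drive_tool([
  [[0,0,0,0,0,0],[0,0,0,0,0,0]],
])

```text
time_s: 9.75
tool_pos: [0.5995, -0.3842, 0.1605]
tcp_rot: [3.141, -0.001, -0.195]
wrist_force: [-0.4, -0.4, 0.5]
grip_width: 0.0484
grasp_force: 0.0
```

Run:
```python
from h import *
f=cam("wrist"); s=arm.observe()
# brass-ish pixels at 100g top
p=proj(f,[[.6005,-.3845,.046]])[0]; print(p)
im=f["img"]; u,v=int(p[0]),int(p[1]); z=f["z_map"]
# pixels with height within top-face band
pts=[]
for y in range(max(0,v-40),min(400,v+40)):
    for x in range(u-40,u+40):
        X=dep(f,x,y)
        if .042<X[2]<.05 and z[y,x]>0: pts.append(X)
pts=np.array(pts); print(len(pts),pts.mean(0),pts.min(0),pts.max(0))
shift([.6005,-.3845,.018],-.195)
```

```text
[316.18774335 191.39714589]
448 [ 0.60311304 -0.38341031  0.0463898 ] [ 0.59184241 -0.39385979  0.04204893] [ 0.61319634 -0.37237085  0.04854425]
shift mm [  0.5   0.  142.9] turn [ 0.001 -0.002  0.   ] pos [ 0.5998 -0.3841  0.1609] t 9.8
```

drive_tool([
  [[0.002,0,0.02,0,0,0],[0.002,0,0.055,0,0,0],[0.002,0,0.09,0,0,0],[0.002,0,0.118,0,0,0],[0.002,0,0.132,0,0,0],[0.002,0,0.14,0,0,0],[0.002,0,0.142,0,0,0],[0.002,0,0.142,0,0,0],[0.002,0,0.142,0,0,0]],
])

```text
time_s: 10.7
tool_pos: [0.6022, -0.3852, 0.0192]
tcp_rot: [3.14, -0.003, -0.195]
wrist_force: [-0.6, -0.1, 0.7]
grip_width: 0.0485
grasp_force: 0.0
```

drive_tool([
  [[0,0,0,0,0,0],[0,0,0,0,0,0],[0,0,0,0,0,0],[0,0,0,0,0,0],[0,0,0,0,0,0],[0,0,0,0,0,0],[0,0,0,0,0,0]],
], grip=220, grip_force=25)

```text
time_s: 11.4
tool_pos: [0.6016, -0.3848, 0.0184]
tcp_rot: [3.141, -0.002, -0.195]
wrist_force: [-0.3, 0.6, 4.8]
grip_width: 0.0213
grasp_force: 24.8
```

drive_tool([
  [[0,0,-0.01,0,0,0],[0,0,-0.04,0,0,0],[0,0,-0.085,0,0,0],[0,0,-0.13,0,0,0],[0,0,-0.175,0,0,0],[0,0,-0.21,0,0,0],[0,0,-0.23,0,0,0],[0,0,-0.235,0,0,0],[0,0,-0.235,0,0,0],[0,0,-0.235,0,0,0]],
])

```text
time_s: 12.4
tool_pos: [0.6004, -0.384, 0.2502]
tcp_rot: [-3.14, 0.003, -0.195]
wrist_force: [0.8, -0.1, -1.4]
grip_width: 0.0211
grasp_force: 24.6
```

Run:
```python
from h import *
shift([.5573,-.0994,.255],-.19)
```

```text
shift mm [ -97.5 -270.8   -4.2] turn [-0.001  0.003 -0.005] pos [ 0.6004 -0.384   0.2502] t 12.4
```

drive_tool([
  [[-0.005,-0.015,0,0,0,0],[-0.018,-0.05,0,0,0,0],[-0.033,-0.09,0,0,0,0],[-0.048,-0.133,0,0,0,0],[-0.063,-0.175,0,0,0,0],[-0.077,-0.215,0,0,0,0],[-0.088,-0.245,0,0,0,0],[-0.095,-0.263,0,0,0,0],[-0.0975,-0.271,0,0,0,0],[-0.0975,-0.271,0,0,0,0]],
])

```text
time_s: 13.4
tool_pos: [0.5577, -0.0993, 0.2516]
tcp_rot: [3.141, 0.001, -0.194]
wrist_force: [0.4, 0.6, -1.3]
grip_width: 0.0211
grasp_force: 24.7
```

drive_tool([
  [[0,0,0,0,0,0],[0,0,0,0,0,0],[0,0,0,0,0,0]],
])

```text
time_s: 13.7
tool_pos: [0.5582, -0.1008, 0.2521]
tcp_rot: [3.141, -0.0, -0.197]
wrist_force: [-0.4, 0.9, -0.7]
grip_width: 0.0213
grasp_force: 24.7
```

Run:
```python
from h import *
f=cam("wrist","w3.png"); shift([.5573,-.0994,.132],-.19)
```

```text
shift mm [ -1.1  -1.1 120.1] turn [ 0.    -0.    -0.007] pos [ 0.5582 -0.1006  0.2521] t 13.75
```

View pics/w3.png

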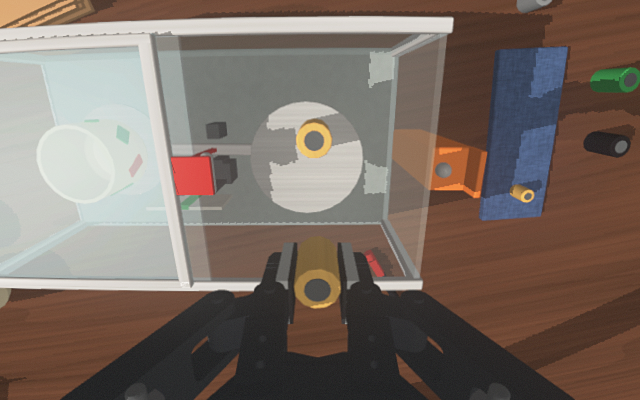

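The 200 g stands upright on the pan at (313,140), and the 100 g is held upright over the near half, with its top at (318,290). I'll lower slowly, down to the level height.

drive_tool([
  [[-0.001,-0.001,0.015,0,0,0],[-0.001,-0.001,0.045,0,0,0],[-0.001,-0.001,0.075,0,0,0],[-0.001,-0.001,0.1,0,0,0],[-0.001,-0.001,0.113,0,0,0],[-0.001,-0.001,0.118,0,0,0],[-0.001,-0.001,0.12,0,0,0],[-0.001,-0.001,0.121,0,0,0],[-0.001,-0.001,0.122,0,0,0],[-0.001,-0.001,0.123,0,0,0]],
])

```text
time_s: 14.75
tool_pos: [0.5579, -0.0987, 0.1301]
tcp_rot: [3.141, -0.002, -0.195]
wrist_force: [0.5, -1.1, -0.3]
grip_width: 0.0207
grasp_force: 24.7
```

drive_tool([
  [[0,0,0.001,0,0,0],[0,0,0.002,0,0,0],[0,0,0.003,0,0,0],[0,0,0.004,0,0,0],[0,0,0.005,0,0,0],[0,0,0.006,0,0,0],[0,0,0.007,0,0,0],[0,0,0.008,0,0,0],[0,0,0.009,0,0,0],[0,0,0.01,0,0,0]],
])

```text
time_s: 15.75
tool_pos: [0.5572, -0.0984, 0.1193]
tcp_rot: [3.142, -0.0, -0.195]
wrist_force: [0.4, 0.2, 0.1]
grip_width: 0.0212
grasp_force: 24.7
```

drive_tool([
  [[0,0,0.001,0,0,0],[0,0,0.001,0,0,0],[0,0,0.001,0,0,0],[0,0,0.001,0,0,0],[0,0,0.001,0,0,0],[0,0,0.001,0,0,0],[0,0,0.001,0,0,0],[0,0,0.001,0,0,0]],
])

```text
time_s: 16.55
tool_pos: [0.5571, -0.0984, 0.1183]
tcp_rot: [3.141, 0.0, -0.195]
wrist_force: [-0.5, 0.7, 0.7]
grip_width: 0.0212
grasp_force: 24.7
```

Run:
```python
from h import *
for i in range(4):
    g=cam("scene"); s=arm.observe(); print(s["wrist_force"],s["tool_pos"])
cv2.imwrite("pics/s3.png",cv2.resize(g["img"][150:250,280:440,::-1],None,fx=5,fy=5,interpolation=cv2.INTER_CUBIC))
```

```text
[-0.23057095  0.60300168  0.66350862] [ 0.55707937 -0.09839907  0.11826084]
[0.2813289  0.80281212 0.77911616] [ 0.55707941 -0.09842844  0.11827034]
[0.61711448 0.09677245 0.0306641 ] [ 0.55709698 -0.09843661  0.11827814]
[-0.14406573 -0.54906072  0.13156001] [ 0.55709875 -0.09843361  0.11826512]
```

View pics/s3.png

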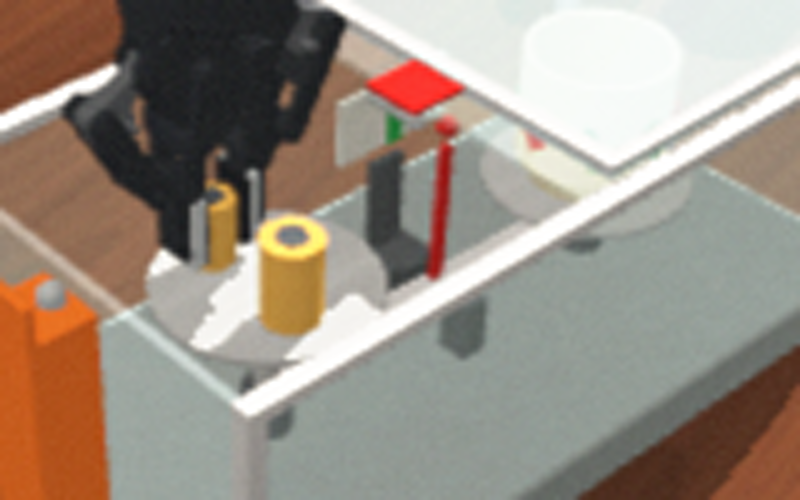

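Both weights stand on the pan, which has sunk to nearly level. Release now.

drive_tool([
  [[0,0,0.001,0,0,0],[0,0,0.001,0,0,0]],
])

```text
time_s: 16.95
tool_pos: [0.5571, -0.0984, 0.1171]
tcp_rot: [3.142, 0.0, -0.195]
wrist_force: [0.6, 0.1, -0.4]
grip_width: 0.0211
grasp_force: 24.7
```

drive_tool([
  [[0,0,0,0,0,0],[0,0,0,0,0,0],[0,0,0,0,0,0],[0,0,0,0,0,0],[0,0,0,0,0,0],[0,0,0,0,0,0]],
], grip=120)

```text
time_s: 17.55
tool_pos: [0.5572, -0.0985, 0.1173]
tcp_rot: [3.141, -0.0, -0.195]
wrist_force: [0.3, 0.1, 0.1]
grip_width: 0.0452
grasp_force: 0.0
```

drive_tool([
  [[0,0,-0.005,0,0,0],[0,0,-0.02,0,0,0],[0,0,-0.05,0,0,0],[0,0,-0.09,0,0,0],[0,0,-0.13,0,0,0],[0,0,-0.16,0,0,0],[0,0,-0.18,0,0,0],[0,0,-0.18,0,0,0]],
])

```text
time_s: 18.35
tool_pos: [0.5588, -0.0989, 0.3012]
tcp_rot: [3.141, -0.007, -0.195]
wrist_force: [0.9, -0.7, 0.4]
grip_width: 0.0453
grasp_force: 0.0
```

Run:
```python
from h import *
g=cam("scene"); 
cv2.imwrite("pics/s4.png",cv2.resize(g["img"][150:250,280:440,::-1],None,fx=5,fy=5,interpolation=cv2.INTER_CUBIC))
f=cam("top"); q=proj(f,[[.5828,-.0992,.11]])[0]; print(q, proj(f,[[.633,.166,.219]]))
c=np.array([.6024,.0039]);yw=-.188
ax=np.array([np.cos(yw),np.sin(yw)]);ay=np.array([-np.sin(yw),np.cos(yw)])
pts=[dep(f,q[0]+i,q[1]+j)[2] for i in range(-25,26,3) for j in range(-25,26,3)]
print(np.round(sorted(pts)[::12],3))
shift([*(c+.215*ay),.30],-.188)
```

```text
[309.68737977 199.55995346] [[187.28868765 169.22414463]]
[0.025 0.029 0.03  0.031 0.033 0.108 0.109 0.11  0.111 0.142 0.356 0.405
 0.437 0.464 0.501 0.619 0.719 0.74  0.75  0.756 0.76  0.766 0.772 0.777
 1.037]
shift mm [  22.7 -324.2   -2.6] turn [ 0.    -0.001 -0.007] pos [ 0.5574 -0.0985  0.2974] t 18.45
```

View pics/s4.png

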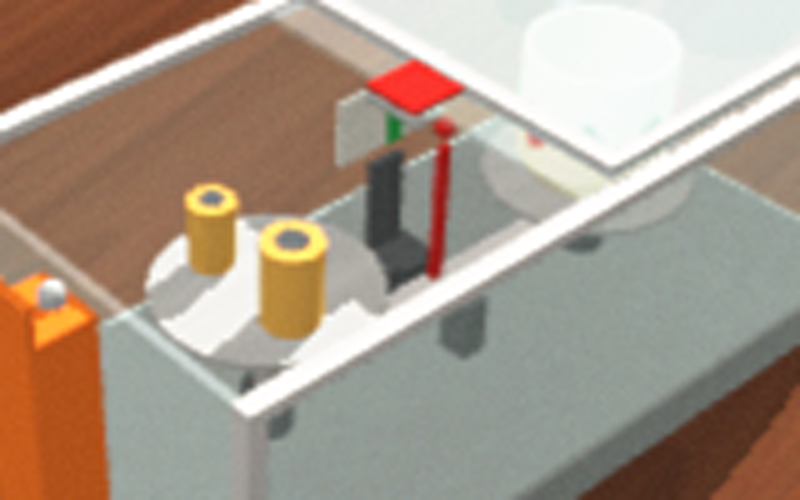

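The beam is level: the pan top reads about 0.110 m, the two brass weights are upright at (210,230) and (292,280), and the 50 g is still on the pad. Next I'll take the closed fingers behind the tab.

drive_tool([
  [[0.001,-0.015,0,0,0,0],[0.004,-0.05,0,0,0,0],[0.007,-0.095,0,0,0,-0.005],[0.01,-0.14,0,0,0,-0.005],[0.013,-0.185,0,0,0,-0.007],[0.016,-0.23,0,0,0,-0.007],[0.019,-0.27,0,0,0,-0.007],[0.022,-0.3,0,0,0,-0.007],[0.023,-0.32,0,0,0,-0.007],[0.023,-0.324,0,0,0,-0.007]],
], grip=255)

```text
time_s: 19.45
tool_pos: [0.6127, 0.0112, 0.2973]
tcp_rot: [-3.101, 0.001, -0.105]
wrist_force: [-0.6, 0.2, 0.1]
grip_width: -0.0002
grasp_force: 0.0
```

drive_tool([
  [[0,0,0,0,0,0],[0,0,0,0,0,0],[0,0,0,0,0,0]],
])

```text
time_s: 19.75
tool_pos: [0.6122, 0.0116, 0.2974]
tcp_rot: [-3.101, 0.002, -0.104]
wrist_force: [-0.1, -0.3, -0.2]
grip_width: 0.0003
grasp_force: 0.0
```

```bash
cat >> h.py <<'E'
c=np.array([.6024,.0039]);yw=-.188
ax=np.array([np.cos(yw),np.sin(yw)]);ay=np.array([-np.sin(yw),np.cos(yw)])
def bal(X): d=np.array(X)[:2]-c; return np.round([d@ax,d@ay],4)
def tabpos(f):
    im=cv2.cvtColor(f["img"],cv2.COLOR_RGB2HSV); m=((im[:,:,0]<6)|(im[:,:,0]>174))&(im[:,:,1]>150)
    P=[dep(f,u,v) for v,u in zip(*np.nonzero(m)) if f["z_map"][v,u]>0]
    P=np.array([[*bal(p),p[2]] for p in P if .18<p[2]<.23 and abs(bal(p)[0])<.05 and -.1<bal(p)[1]<.25])
    print("tab pts",len(P), P.min(0),P.max(0))
E
python3 - <<'E'
from h import *
f=cam("wrist"); tabpos(f); tabpos(load("top"))
shift([*(c+.213*ay),.188],-.188)
E
```

```text
tab pts 1016 [-0.0255     -0.0187      0.18000396] [0.0332     0.1722     0.22135374]Traceback (most recent call last):
  File "<stdin>", line 2, in <module>
  File "h.py", line 34, in tabpos
    print("tab pts",len(P), P.min(0),P.max(0))
                            ~~~~~^^^
    return umr_minimum(a, axis, None, out, keepdims, initial, where)
ValueError: zero-size array to reduction operation minimum which has no identity
```

Run:
```python
from h import *
s=arm.observe(); print(np.round(s["joints"],3))
shift([*(c+.213*ay),.25],-.188)
```

```text
[-0.105  0.458  0.372  1.487  0.04   3.141]
shift mm [   8.9 -201.5   55.6] turn [-0.04   0.003  0.084] pos [0.6122 0.0116 0.2974] t 19.8
```

drive_tool([
  [[0,0,0,0,0,-0.1],[0,0,0,0,0,-0.22],[0,0,0,0,0,-0.35],[0,0,0,0,0,-0.48],[0,0,0,0,0,-0.62],[0,0,0,0,0,-0.75],[0,0,0,0,0,-0.88],[0,0,0,0,0,-1.0],[0,0,0,0,0,-1.1],[0,0,0,0,0,-1.1]],
])

```text
time_s: 20.8
tool_pos: [0.6122, 0.0117, 0.2974]
tcp_rot: [-3.122, -0.035, 0.995]
wrist_force: [-0.4, -0.9, 0.2]
grip_width: 0.0002
grasp_force: 0.0
```

Run:
```python
from h import *
s=arm.observe(); print(np.round(s["joints"],3),s["tcp_rot"])
shift([*(c+.213*ay),.25],1.383)
```

```text
[-0.105  0.458  0.372  1.487  0.04   2.041] [-3.12182825 -0.03522186  0.99531229]
shift mm [183.6 -83.4  55.5] turn [-0.013 -0.039 -0.387] pos [0.6122 0.0117 0.2974] t 20.8
```

drive_tool([
  [[0.008,-0.004,0,0,0,-0.04],[0.032,-0.015,0,-0.002,-0.005,-0.08],[0.062,-0.028,0.003,-0.004,-0.01,-0.13],[0.095,-0.043,0.006,-0.006,-0.018,-0.19],[0.128,-0.058,0.01,-0.008,-0.025,-0.26],[0.156,-0.071,0.015,-0.01,-0.032,-0.32],[0.175,-0.08,0.03,-0.012,-0.037,-0.37],[0.184,-0.083,0.045,-0.013,-0.039,-0.387],[0.184,-0.083,0.045,-0.013,-0.039,-0.387],[0.184,-0.083,0.045,-0.013,-0.039,-0.387]],
])

```text
time_s: 21.8
tool_pos: [0.6424, 0.2131, 0.2604]
tcp_rot: [-3.141, 0.001, 1.383]
wrist_force: [-1.1, -0.4, -0.1]
grip_width: -0.0004
grasp_force: 0.0
```

Run:
```python
from h import *
s=arm.observe(); print(np.round(s["joints"],3),s["tcp_rot"],bal(s["tool_pos"]))
tabpos(cam("scene"))
shift([*(c+.213*ay),.187],1.383)
```

```text
[ 2.270e-01  6.130e-01  5.330e-01  1.493e+00 -1.000e-03  1.986e+00] [-3.14094422e+00  1.04742439e-03  1.38300000e+00] [2.00e-04 2.13e-01]
tab pts 365 [-0.0256      0.155       0.18007233] [0.033      0.1688     0.21938576]
shift mm [ 0.5 -0.7 74.2] turn [ 0.001  0.    -0.001] pos [0.6428 0.2126 0.2612] t 21.85
```

drive_tool([
  [[0,0.003,0.015,0,0,0],[0,0.003,0.035,0,0,0],[0,0.003,0.055,0,0,0],[0,0.003,0.068,0,0,0],[0,0.003,0.073,0,0,0],[0,0.003,0.073,0,0,0],[0,0.003,0.073,0,0,0]],
])

```text
time_s: 22.55
tool_pos: [0.6465, 0.212, 0.1889]
tcp_rot: [3.14, -0.0, 1.382]
wrist_force: [0.2, -0.3, 0.1]
grip_width: 0.0
grasp_force: 0.0
```

drive_tool([
  [[-0.004,0,0,0,0,0],[-0.01,0,0,0,0,0],[-0.015,0,0,0,0,0],[-0.02,0,0,0,0,0],[-0.025,0,0,0,0,0],[-0.03,0,0,0,0,0],[-0.035,0,0,0,0,0],[-0.04,0,0,0,0,0],[-0.045,0,0,0,0,0],[-0.05,0,0,0,0,0]],
])

```text
time_s: 23.55
tool_pos: [0.6363, 0.1629, 0.1875]
tcp_rot: [3.141, 0.0, 1.383]
wrist_force: [0.3, 2.4, 0.6]
grip_width: 0.0004
grasp_force: 0.7
```

Run:
```python
from h import *
tabpos(cam("scene")); s=arm.observe(); print(bal(s["tool_pos"]),s["tool_pos"],s["wrist_force"])
```

```text
tab pts 377 [-0.0244      0.134       0.18000023] [0.0329     0.1662     0.21910231]
[0.0037 0.1616] [0.63628457 0.16198219 0.18754509] [-0.06987814 -0.19446182 -0.41894042]
```

drive_tool([
  [[-0.008,0,0,0,0,0],[-0.02,0,0,0,0,0],[-0.036,0,0,0,0,0],[-0.053,0,0,0,0,0],[-0.07,0,0,0,0,0],[-0.087,0,0,0,0,0],[-0.103,0,0,0,0,0],[-0.117,0,0,0,0,0],[-0.127,0,0,0,0,0],[-0.133,0,0,0,0,0]],
])

```text
time_s: 24.6
tool_pos: [0.6113, 0.0314, 0.1875]
tcp_rot: [-3.141, 0.001, 1.382]
wrist_force: [-0.2, 2.3, -0.2]
grip_width: 0.0003
grasp_force: 0.7
```

Run:
```python
from h import *
tabpos(cam("scene")); s=arm.observe(); print(bal(s["tool_pos"]),s["tool_pos"],s["wrist_force"])
```

```text
tab pts 399 [-0.0256      0.0011      0.18016974] [0.0325     0.0278     0.21938973]
[0.0038 0.0281] [0.61133683 0.03075434 0.18756587] [-0.69608224 -1.24997758  0.43695925]
```

drive_tool([
  [[-0.003,0,0,0,0,0],[-0.006,0,0,0,0,0],[-0.009,0,0,0,0,0],[-0.012,0,0,0,0,0],[-0.015,0,0,0,0,0],[-0.018,0,0,0,0,0],[-0.02,0,0,0,0,0],[-0.022,0,0,0,0,0],[-0.024,0,0,0,0,0],[-0.026,0,0,0,0,0]],
])

```text
time_s: 25.65
tool_pos: [0.6074, 0.0099, 0.1877]
tcp_rot: [3.141, -0.007, 1.385]
wrist_force: [3.0, 14.3, -0.5]
grip_width: -0.0002
grasp_force: 6.7
```

Run:
```python
from h import *
tabpos(cam("scene")); s=arm.observe(); print(bal(s["tool_pos"]),s["tool_pos"],s["wrist_force"])
```

```text
tab pts 404 [-0.0254     -0.0205      0.18045269] [0.0325     0.0083     0.21963346]
[0.0038 0.0068] [0.60738027 0.00991604 0.18767749] [ 3.48649271  9.96696813 -0.16812238]
```

drive_tool([
  [[-0.001,0,0,0,0,0],[-0.002,0,0,0,0,0],[-0.003,0,0,0,0,0],[-0.004,0,0,0,0,0],[-0.005,0,0,0,0,0],[-0.006,0,0,0,0,0],[-0.007,0,0,0,0,0],[-0.008,0,0,0,0,0]],
])

```text
time_s: 26.5
tool_pos: [0.6057, 0.0011, 0.1876]
tcp_rot: [3.141, -0.003, 1.385]
wrist_force: [1.8, 4.2, 0.2]
grip_width: -0.0003
grasp_force: 2.1
```

Run:
```python
from h import *
tabpos(cam("scene")); s=arm.observe(); print(bal(s["tool_pos"]),s["tool_pos"],s["wrist_force"])
```

```text
tab pts 405 [-0.0255     -0.0304      0.18030065] [ 0.0326     -0.0018      0.21950584]
[ 0.0038 -0.003 ] [6.05526786e-01 2.14983154e-04 1.87596121e-01] [1.38801072 1.64155549 0.46021501]
```

drive_tool([
  [[-0.001,0,0,0,0,0],[-0.002,0,0,0,0,0],[-0.003,0,0,0,0,0],[-0.004,0,0,0,0,0],[-0.004,0,0,0,0,0],[-0.004,0,0,0,0,0]],
])

```text
time_s: 27.15
tool_pos: [0.6044, -0.0052, 0.1875]
tcp_rot: [3.142, 0.001, 1.383]
wrist_force: [-0.5, -0.4, -0.1]
grip_width: -0.0001
grasp_force: 0.0
```

Run:
```python
from h import *
tabpos(cam("scene")); s=arm.observe(); print(bal(s["tool_pos"]),s["tool_pos"],s["wrist_force"])
```

```text
tab pts 412 [-0.024      -0.0361      0.18001945] [ 0.0333     -0.0066      0.21906121]
[ 0.0037 -0.0084] [ 0.60446107 -0.00506413  0.18754678] [ 0.21457507  0.98880978 -0.84639174]
```

drive_tool([
  [[-0.001,0,0,0,0,0],[-0.002,0,0,0,0,0],[-0.003,0,0,0,0,0],[-0.004,0,0,0,0,0],[-0.004,0,0,0,0,0],[-0.004,0,0,0,0,0]],
])

```text
time_s: 27.8
tool_pos: [0.6043, -0.0061, 0.1876]
tcp_rot: [3.141, -0.005, 1.385]
wrist_force: [2.6, 7.5, 0.3]
grip_width: 0.0001
grasp_force: 4.2
```

Run:
```python
from h import *
tabpos(cam("scene")); s=arm.observe(); print(bal(s["tool_pos"]),s["tool_pos"],s["wrist_force"])
```

```text
tab pts 412 [-0.0251     -0.0369      0.18035161] [ 0.0324     -0.0068      0.21925042]
[ 0.0037 -0.0094] [ 0.60424487 -0.00606528  0.18762747] [ 0.98876817  8.53647147 -0.13378586]
```

drive_tool([
  [[-0.001,0,0,0,0,0],[-0.002,0,0,0,0,0],[-0.003,0,0,0,0,0],[-0.003,0,0,0,0,0]],
])

```text
time_s: 28.25
tool_pos: [0.6042, -0.006, 0.1877]
tcp_rot: [3.141, -0.011, 1.387]
wrist_force: [3.4, 17.1, -1.1]
grip_width: 0.0002
grasp_force: 8.2
```

drive_tool([
  [[0.005,0,0,0,0,0],[0.015,0,0,0,0,0],[0.025,0,-0.005,0,0,0],[0.028,0,-0.03,0,0,0],[0.028,0,-0.07,0,0,0],[0.028,0,-0.11,0,0,0],[0.028,0,-0.14,0,0,0],[0.028,0,-0.14,0,0,0],[0.028,0,-0.14,0,0,0],[0.028,0,-0.14,0,0,0]],
])

```text
time_s: 29.25
tool_pos: [0.608, 0.016, 0.3263]
tcp_rot: [-3.14, 0.001, 1.383]
wrist_force: [0.3, 0.2, -0.5]
grip_width: -0.0001
grasp_force: 0.0
```

Run:
```python
from h import *
old=load("scene"); g=cam("scene"); tabpos(g)
print(arm.observe()["wrist_force"])
# pan/weights heights and pointer: compare w200 top & pointer with s4
s4=cv2.imread("pics/s4.png"); s4=cv2.resize(s4,(160,100),interpolation=cv2.INTER_AREA)[:,:,::-1]
new=g["img"][150:250,280:440]
def cen(im,box,kind):
    x0,y0,x1,y1=box; h=cv2.cvtColor(np.ascontiguousarray(im[y0:y1,x0:x1]),cv2.COLOR_RGB2HSV).astype(int)
    m=((h[...,0]<8)|(h[...,0]>172))&(h[...,1]>110) if kind=="r" else (h[...,0]>12)&(h[...,0]<30)&(h[...,1]>110)
    v,u=np.nonzero(m); return len(u),u.mean().round(2) if len(u) else None,v.mean().round(2) if len(u) else None
for n,b,k in [("pointer",(80,22,96,57),"r"),("w200",(48,40,70,70),"y"),("w100",(34,34,50,57),"y")]:
    print(n,cen(s4,b,k),cen(new,b,k))
f=cam("top"); print([np.round(dep(f,*proj(f,[[*(c+p[0]*ax+p[1]*ay),z]])[0]),4) for p,z in [((.025,-.11),.152),((-.025,-.11),.144),((0,-.09),.11)]], dep(f,411.8,248.2))
```

```text
tab pts 406 [-0.0249     -0.0366      0.18050611] [ 0.0331     -0.0236      0.21998886]
[ 0.40995127 -0.94479438  0.26960656]
pointer (101, np.float64(7.22), np.float64(16.78)) (8, np.float64(7.5), np.float64(0.25))
w200 (252, np.float64(9.88), np.float64(16.15)) (0, None, None)
w100 (170, np.float64(7.88), np.float64(10.78)) (0, None, None)
[array([ 0.6012, -0.1097,  0.1757]), array([ 0.5516, -0.1012,  0.1792]), array([ 0.5731, -0.0887,  0.1765])] [ 0.46660959 -0.35826584  0.03975073]
```

Run:
```python
from h import *
g=load("scene")
s4=cv2.resize(cv2.imread("pics/s4.png"),(160,100),interpolation=cv2.INTER_AREA); s3=cv2.resize(cv2.imread("pics/s2.png"),(160,100),interpolation=cv2.INTER_AREA)
new=np.ascontiguousarray(g["img"][150:250,280:440,::-1])
ed=lambda i: cv2.Sobel(cv2.GaussianBlur(i[:,:,0],(3,3),0),cv2.CV_32F,1,0)+cv2.Sobel(cv2.GaussianBlur(i[:,:,0],(3,3),0),cv2.CV_32F,0,1)
for n,(x0,y0,x1,y1) in {"w200":(49,42,68,70),"w100":(35,35,50,57),"ptr":(82,30,94,54),"case":(45,76,80,98)}.items():
    r=cv2.matchTemplate(ed(new)[y0-8:y1+8 if y1<92 else 100,x0-8:x1+8],ed(s4)[y0:y1,x0:x1],cv2.TM_CCOEFF_NORMED)
    _,m,_,l=cv2.minMaxLoc(r); print(n,round(m,2),"shift",l[0]-8,l[1]-8)
```

```text
w200 0.54 shift 0 -3
w100 0.96 shift 0 0
ptr 0.74 shift 0 -4
case 0.98 shift 0 0
```

Run:
```python
from h import *
g=load("scene")
s4=cv2.resize(cv2.imread("pics/s4.png"),(160,100),interpolation=cv2.INTER_AREA).astype(int)
new=g["img"][150:250,280:440,::-1].astype(int)
for n,(x0,y0,x1,y1),ch in [("w200",(47,38,70,72),0),("w100",(33,34,50,57),0),("ptr",(82,22,96,57),1)]:
    for im in (s4,new):
        d=(im[...,2]-im[...,ch])[y0:y1,x0:x1]; m=d>.5*np.percentile(d,97); v,u=np.nonzero(m); print(n,len(u),u.mean().round(1),v.mean().round(1),u.min(),u.max(),v.min(),v.max(),np.percentile(d,97))
# rows profile of w200 columns
print((s4[...,2]-s4[...,0])[38:72:2,58]); print((new[...,2]-new[...,0])[38:72:2,58])
f=load("top"); d=f["img"].astype(int); d=d[...,0]-d[...,2]
for p,z in [((.025,-.11),.152),((-.025,-.11),.144)]:
    u,v=proj(f,[[*(c+p[0]*ax+p[1]*ay),z]])[0]; w=d[int(v)-14:int(v)+14,int(u)-14:int(u)+14]; b,a=np.nonzero(w>.5*w.max()); print("top",w.max(),len(a),a.mean()-14,b.mean()-14,np.ptp(a),np.ptp(b))
```

```text
w200 273 10.7 17.4 0 18 0 29 136.0
w200 236 10.5 17.3 0 17 1 28 37.0
w100 172 8.8 10.9 3 15 2 20 141.3
w100 155 8.8 11.5 4 14 3 20 36.30000000000001
ptr 99 5.4 16.2 0 8 0 33 124.0
ptr 79 5.6 12.3 2 8 0 27 51.0
[ 61  57  47 114  23  -7 123 150 118 119 121 118 119 119 120  14   6]
[ 10  13   8  19 -16 -23  25  35  33  33  32  31  34  36   9   3  10]
top 32 83 1.4457831325301207 2.4216867469879517 10 12
top 32 59 1.4237288135593218 -0.6779661016949152 12 21
```

```bash
python3 -c "
from plant import arm
print(arm.finish_job())"
```

```text
the job is handed in; nothing more can be done
None
```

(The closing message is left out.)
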